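# Close the mould press

## Robot

A 6-joint arm with a two-finger parallel gripper is mounted at the origin on the work surface. World frame = base frame: x ahead of the robot, y to its left, z up, the work surface at z = 0. Lengths are in m, angles in rad, forces in N, time in s.
With the tool pointing down it reaches from about 0.3 to 0.875 m from the base axis. Payload 6.4 kg.
Tool frame: the origin (TCP) lies midway between the tips of the shut fingers; the grasp point (between the pads) lies 19 mm behind it; z points along the fingers, y is the line along which they close (so a half turn about z gives the same grasp; the last joint's range is limited). The gripper opens to 85 mm and grips with 20 to 120 N. Pads are 22 mm wide; open, the fingers measure 114 mm over their backs; the gripper's body (76 mm by 85 mm) begins 54 mm behind the grasp point. The pads swing forward as they close: fully open they stand 13 mm farther back than shut.
Start: joints at [1.103, 0.181, 1.607, -0, 1.354, -0.206], TCP at [0.149, 0.555, 0.231] pointing down, gripper open.
Joint ranges: [-2.99, 2.99], [-0.89, 2.07], [0.3, 2.58], [-1.14, 4.28], [0, 2.63], [-3.12, 3.12]. Speed limits (rad/s): [2.57, 2.57, 3.01, 3.14, 3.14, 3.14].

## Interface

Orientations are given as a unit quaternion [w, x, y, z].
In Python, from bench import sensors, vision, ctrl gives the robot as it stands.
- The arm moves only by the tool carry_out, never from a script. Its argument "deltas" is text: rows parted by semicolons, each of 7 numbers parted by spaces: the shift along the tool's x, y, z in mm, then the turn, a rotation vector about the tool's x, y, z in rad, then the closure, from 0 (fully open) to 1 (shut). In form: tx ty tz ax ay az claw; .... A call has 1 to 12 rows; each row is the pose to reach, as a shift and turn from the pose commanded when the call began, along the tool's axes at that moment; what a row does not reach only later rows make up. A row lasts 1/8 s, in which the tool goes at most 62.5 mm and 10.7 degrees, less where a joint would pass 70% of its speed; a pose out of reach is approached as far as the arm can. A call with a gripper value outside its range is refused whole. The fingers move at their own pace and stop on an object; the grip force is fixed at half the most. Time passes only in rows, so rows that repeat a pose let the fingers close. It gives the time, the measured TCP pose, the force, the opening and the grip force at its end, in the units of the state.
- sensors.get_obs(): the state, without advancing time (a new reading comes with each control period).
- vision.camera(name): name is "side" or "top"; returns the picture (420x560x3 uint8, blue, green, red); there is no depth.
- vision.camera_model(name): a dict with "K" (3x3 intrinsics, pixels), "extrinsics" (4x4, takes a point from world to camera coordinates). Camera axes: x right, y down, z forward; pixel columns grow to the right and rows downward; lengths in m; the calibration is good to about 2 mm. A picture is of the moment at which its call begins. camera_model takes no time and is no camera call.
- ctrl.hand_in(): hands the job in; it is judged then, once.
The state is a dict: "time_s": time; "q": joint angles; "dq": joint speeds; "joint_efforts": joint torques, N m; "eef_pos": TCP position; "eef_rot": TCP orientation; "wrist_force": force on the tool from outside, world axes, zero at the start; "torque": the same for the moment, N m; "opening": opening from 0.0 (shut) to 1.0 (fully open); "grasp_force": force on a finger pad.
Only numpy, scipy, OpenCV 4.12 (cv2) and the standard library are available. Lean on these libraries where they do the work, as an engineer would, in place of code of your own. Each camera call takes 0.05 s, during which the arm holds its last target. There are 200 camera calls.

## Task

Close the bench screw press on the wooden mould block: take the upright handle on its spoked handwheel and wind the wheel clockwise, seen from above, a full turn and on until the press is fully shut, then let go. Do not turn the bobbin winder that stands on the same bench.

Things in the scene. Friction and masses are not known exactly. Their poses are not given: they have to be found in the camera images.
- press_wheel (a joint): Angle of the press's handwheel: 0 with the press open (a stop), growing clockwise seen from above, 7.08 (2 pi + 0.8) fully shut (a firm stop). Starts between 0 and 0.8. The wheel keeps its height, drives the steel pressing plate down 4 mm per rad onto the mould block, needs about 2.5 N at the handle and stays where it is left.
- press_hub (a point): On the wheel's vertical axis, at hub top, 204 mm above the bench; -x is the press's front, z up; yaw within 0.6. Fixed dark steel frame 170 x 210 mm, two columns, wooden mould block inside, on top a level four-spoke wheel, 146 mm across, rim top 202 mm up. Stands left or right. Shut, the handle points to the press's front, midway between the columns.
- press_grip (a point): Centre of the press wheel's upright round wooden handle: 26 mm diameter, 55 mm tall, from 204 to 259 mm above the bench (this point at 231.5 mm), 65 mm from the wheel's axis. It spins freely on its pin, so a gripper holding it need not turn with the wheel. Only the position matters.
- winder_knob (a point): Centre of the top of the bobbin winder's round wooden knob: 16 mm diameter, from 55 to 95 mm above the bench, 43 mm off its axis. The winder is a low wooden base 130 mm square with a solid dark steel disc, 110 mm across, and a wooden bobbin upright at its centre, top 115 mm above the bench. Not to be turned.

How it is judged:
By the outcome, as a careful person would: the job done as asked, in the order asked, and still so for the second after the job is handed in, with the robot touching nothing.
It also fails if it takes over 48 s, if anything falls off the work surface, if the arm or the gripper's body presses on something with over 40 N, if the wrist force passes 120 N, or if a joint passes its speed limit or range.

## Working session

There is one attempt and no reset: what is moved stays moved. The work goes in short steps, Python scripts to look and compute and a tool call to move; the robot and the scene stay as the last step left them, time stands still between calls to the robot, and variables do not carry over. Pictures are saved under pics/ and viewed, at most 10 in all, crops included, and the job is handed in when it is done.

Besides the shell and the picture viewer there is one more tool, called after ">>>" as a command line: name --argument value ..., lists and objects as JSON in quotes. carry_out: Moves the arm, as the interface text tells. Its arguments: {"type":"object","properties":{"deltas":{"type":"string"}},"required":["deltas"]}

```bash
mkdir -p pics; python3 - <<'E'
from bench import sensors, vision
import cv2
for n in("top","side"):
    cv2.imwrite(f"pics/{n}0.png",vision.camera(n)); m=vision.camera_model(n); print(n,m["K"],m["extrinsics"])
o=sensors.get_obs();print(o)
E
```

```text
top [[456.03974002   0.         280.56917051]
 [  0.         456.03974002 206.4986345 ]
 [  0.           0.           1.        ]] [[ 0.01542213 -0.99962767  0.02250976 -0.05093811]
 [-0.98578069 -0.0189682  -0.16696298  0.57391177]
 [ 0.16732778 -0.01961476 -0.98570618  1.01288365]
 [ 0.          0.          0.          1.        ]]
side [[379.97247615   0.         279.21925374]
 [  0.         379.97247615 208.62506795]
 [  0.           0.           1.        ]] [[ 9.66654287e-01 -2.56083021e-01  9.88067901e-04 -5.10525076e-01]
 [-1.59701105e-01 -6.05842001e-01 -7.79391447e-01  2.24201335e-01]
 [ 2.00187529e-01  7.53244288e-01 -6.26536508e-01  7.74167297e-01]
 [ 0.00000000e+00  0.00000000e+00  0.00000000e+00  1.00000000e+00]]
{'time_s': 0.1, 'q': array([ 1.10270459e+00,  1.81473098e-01,  1.60788350e+00, -1.24147272e-05,
        1.35381262e+00, -2.06331813e-01]), 'dq': array([ 0.00055664, -0.00051974, -0.00207649, -0.00095395,  0.00168855,
        0.00014011]), 'joint_efforts': array([ 3.51090803e-04, -4.45880949e+01, -3.52239025e+01, -3.03931929e-04,
        4.10790439e-03, -2.04302452e-06]), 'eef_pos': array([0.14857812, 0.55496598, 0.23048252]), 'eef_rot': array([-2.55089987e-04,  1.30505257e-01,  9.91447304e-01, -7.45893688e-04]), 'wrist_force': array([-0.00521847, -0.43439482, -0.15461508]), 'torque': array([-0.0021695 ,  0.02810253,  0.02735519]), 'grasp_force': 0.0, 'opening': 0.9966105377027497}
```

View pics/top0.png

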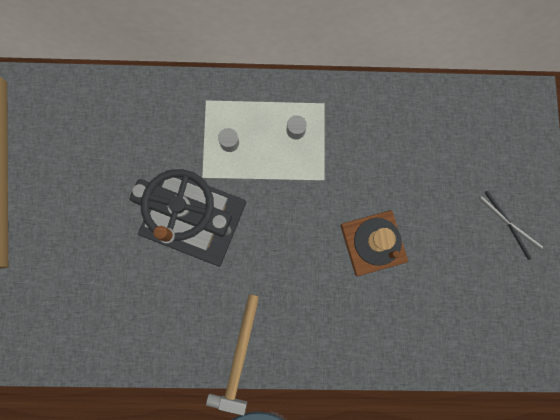

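View pics/side0.png

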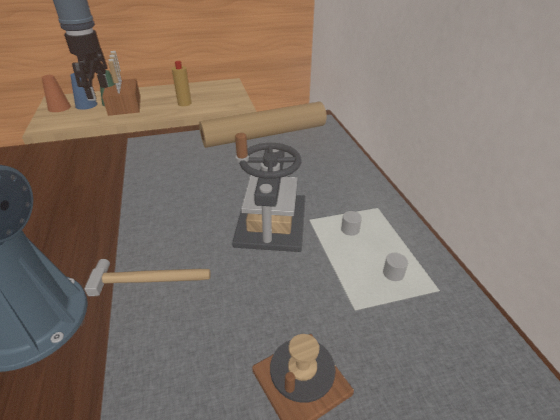

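The top view shows the press on the left: hub near (178,205), brown handle near (163,233), columns near (139,190) and (220,221). The winder is on the right at (380,240). In the side view the wheel is near (271,160) and the handle near (241,146).

```bash
cat > h.py <<'E'
import cv2, numpy as np
from bench import sensors, vision
from scipy.spatial.transform import Rotation as R
def ray(n,px):
    m=vision.camera_model(n);E=m["extrinsics"];d=np.linalg.solve(m["K"],[*px,1.])
    return -E[:3,:3].T@E[:3,3], E[:3,:3].T@d
def onz(n,px,z):
    c,d=ray(n,px); return c+d*(z-c[2])/d[2]
def proj(n,p):
    m=vision.camera_model(n);v=m["K"]@(m["extrinsics"]@[*p,1])[:3]; return v[:2]/v[2]
def tri(a,b):
    (c,d),(e,f)=ray("top",a),ray("side",b)
    s=np.linalg.lstsq(np.c_[d,-f],e-c,rcond=None)[0]; return (c+d*s[0]+e+f*s[1])/2, np.linalg.norm(c+d*s[0]-e-f*s[1])
def tool(v):
    o=sensors.get_obs();w,x,y,z=o["eef_rot"];return R.from_quat([x,y,z,w]).inv().apply(v)*1000
def brown(img,box):
    x0,y0,x1,y1=box;h=cv2.cvtColor(img[y0:y1,x0:x1],cv2.COLOR_BGR2HSV)
    m=cv2.inRange(h,(3,110,30),(16,255,200));n,l,s,c=cv2.connectedComponentsWithStats(m)
    k=1+np.argmax(s[1:,4]);return c[k]+[x0,y0],s[k]+[x0,y0,0,0,0]
E
python3 - <<'E'
from h import *
t=cv2.imread("pics/top0.png");s=cv2.imread("pics/side0.png")
a,sa=brown(t,(140,215,195,255));b,sb=brown(s,(225,125,255,170));print(a,sa,b,sb)
p,e=tri(a,b);print("grip",p,e, onz("top",a,.235))
# rim
g=cv2.cvtColor(t,cv2.COLOR_BGR2GRAY)
print("hub",onz("top",(178,204),.204),onz("side",(271,157),.204),tri((178,204),(271,157)))
for q in((139,190),(220,221)):print("col",[onz("top",q,z)[:2] for z in(.15,.18)])
print("base front",onz("top",(220,265),.01),onz("top",(139,235),.01),onz("top",(245,200),.01))
cv2.imwrite("pics/crops.png",np.hstack([cv2.resize(t[150:280,120:250],(400,400),interpolation=2),cv2.resize(s[110:240,215:345],(400,400),interpolation=2)]))
E
```

```text
[162.35576923 233.12019231] [154 226  18  15 208] [240.76734694 144.61632653] [235 133  12  25 245]
grip [0.48737284 0.18571721 0.23099448] 0.0020011331371372694 [0.48795048 0.1846828  0.235     ]
hub [0.54947379 0.16472566 0.204     ] [0.55045414 0.15905776 0.204     ] (array([0.55106279, 0.16544435, 0.20000685]), np.float64(0.0018076264097796632))
col [array([0.58696466, 0.25903098]), array([0.58093811, 0.2501711 ])]
col [array([0.52443376, 0.08687627]), array([0.52039153, 0.08347946])]
base front [0.43876792 0.09880171 0.01      ] [0.5062598  0.29308738 0.01      ] [0.59556902 0.04442503 0.01      ]
```

View pics/crops.png

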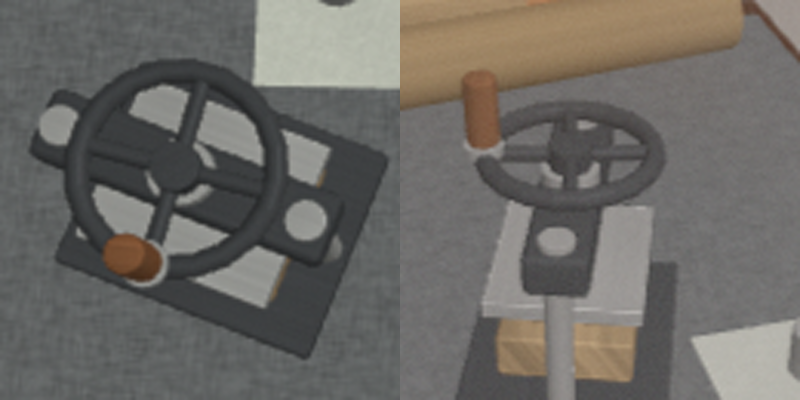

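>>> carry_out --deltas "0 0 -60 0 0 0 0; -40 -25 -80 0 0 0 0; -90 -57 -80 0 0 0 0; -140 -89 -80 0 0 0 0; -190 -121 -80 0 0 0 0; -240 -153 -80 0 0 0 0; -290 -185 -80 0 0 0 0; -340 -217 -80 0 0 0 0; -390 -249 -80 0 0 0 0; -422 -269 -80 0 0 0 0; -422 -269 -80 0 0 0 0; -422 -269 -80 0 0 0 0"

```text
time_s: 1.6
eef_pos: [0.4862, 0.1867, 0.3108]
eef_rot: [-0.001, 0.131, 0.991, 0.0]
wrist_force: [-1.1, -0.1, 0.2]
opening: 1.001
grasp_force: 0.0
```

```bash
python3 - <<'E'
from h import *
o=sensors.get_obs();print(o["eef_pos"],o["eef_rot"],tool(np.array([.4873,.1855,.220])-o["eef_pos"]))
t=vision.camera("top");s=vision.camera("side")
cv2.imwrite("pics/a.png",np.hstack([cv2.resize(t[130:280,100:250],(400,400)),cv2.resize(s[60:210,170:320],(400,400))]))
E
```

```text
[0.48624321 0.18666512 0.3108443 ] [-6.15013035e-04  1.30620666e-01  9.91432227e-01  4.34017984e-05] [-1.43430838 -0.84487051 90.84266331]
```

View pics/a.png

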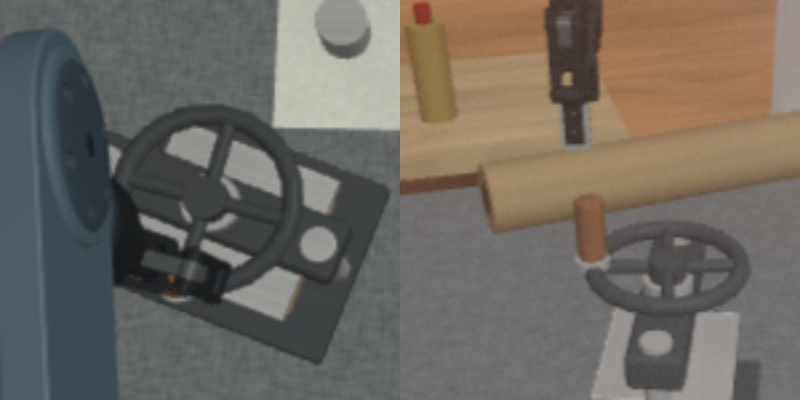

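The gripper stands open directly above the handle: the handle is at crop (590,230) in the side view and shows between the fingers at (175,280) in the top view. I'll descend and close.

>>> carry_out --deltas "-1 -1 30 0 0 0 0; -1 -1 60 0 0 0 0; -1 -1 90 0 0 0 0; -1 -1 90 0 0 0 0; -1 -1 90 0 0 0 0.4; -1 -1 90 0 0 0 0.7; -1 -1 90 0 0 0 1; -1 -1 90 0 0 0 1; -1 -1 90 0 0 0 1; -1 -1 90 0 0 0 1; -1 -1 90 0 0 0 1; -1 -1 90 0 0 0 1"

```text
time_s: 3.2
eef_pos: [0.4881, 0.1851, 0.2225]
eef_rot: [0.001, 0.131, 0.991, 0.0]
wrist_force: [-1.8, -1.7, 5.2]
opening: 0.287
grasp_force: 58.6
```

```bash
python3 - <<'E'
from h import *
o=sensors.get_obs();print(o["time_s"],o["eef_pos"],o["opening"],o["grasp_force"],o["wrist_force"])
p=o["eef_pos"];hub=np.array([.550,.165]);d=p[:2]-hub;print("r",np.hypot(*d))
u=d/np.hypot(*d);c=p[:2]-.065*u;print("hub",c)
for k in range(1,38):
    a=-np.radians(10*k);q=c+.065*np.array([u[0]*np.cos(a)-u[1]*np.sin(a),u[0]*np.sin(a)+u[1]*np.cos(a)])
    print(k,np.round(tool(np.r_[q-p[:2],0])).astype(int)[:2],end="; ")
E
```

```text
3.2 [0.48806403 0.18506946 0.22251254] 0.28720216908979407 58.61258089542389 [-1.84164711 -1.70712041  5.17941522]
r 0.06510643609724821
hub [0.54989875 0.16503281]
1 [-2 11]; 2 [-5 22]; 3 [-10  32]; 4 [-17  41]; 5 [-26  49]; 6 [-35  55]; 7 [-46  59]; 8 [-57  61]; 9 [-68  62]; 10 [-79  60]; 11 [-90  57]; 12 [-100   51]; 13 [-109   44]; 14 [-117   36]; 15 [-123   26]; 16 [-127   16]; 17 [-129    5]; 18 [-130   -7]; 19 [-128  -18]; 20 [-125  -29]; 21 [-119  -39]; 22 [-112  -48]; 23 [-104  -55]; 24 [-94 -61]; 25 [-84 -65]; 26 [-73 -68]; 27 [-62 -68]; 28 [-50 -67]; 29 [-40 -63]; 30 [-30 -58]; 31 [-21 -51]; 32 [-13 -43]; 33 [ -7 -33]; 34 [ -3 -22]; 35 [  0 -11]; 36 [0 0]; 37 [-2 11];
```

>>> carry_out --deltas "-2 11 0 0 0 0 1; -5 22 0 0 0 0 1; -10 32 0 0 0 0 1; -17 41 0 0 0 0 1; -26 49 0 0 0 0 1; -35 55 0 0 0 0 1; -46 59 0 0 0 0 1; -57 61 0 0 0 0 1; -68 62 0 0 0 0 1; -68 62 0 0 0 0 1"

```text
time_s: 4.45
eef_pos: [0.5711, 0.2284, 0.2226]
eef_rot: [0.002, 0.131, 0.991, 0.001]
wrist_force: [4.4, 5.1, 3.5]
opening: 0.292
grasp_force: 58.9
```

>>> carry_out --deltas "-11 -2 0 0 0 0 1; -22 -5 0 0 0 0 1; -32 -11 0 0 0 0 1; -41 -18 0 0 0 0 1; -49 -26 0 0 0 0 1; -55 -36 0 0 0 0 1; -59 -46 0 0 0 0 1; -61 -57 0 0 0 0 1; -62 -69 0 0 0 0 1; -60 -80 0 0 0 0 1; -57 -91 0 0 0 0 1; -57 -91 0 0 0 0 1"

```text
time_s: 5.95
eef_pos: [0.5997, 0.1243, 0.2225]
eef_rot: [-0.001, 0.131, 0.991, -0.0]
wrist_force: [-4.9, 0.5, 9.7]
opening: 0.293
grasp_force: 59.9
```

>>> carry_out --deltas "6 -10 0 0 0 0 1; 13 -19 0 0 0 0 1; 21 -26 0 0 0 0 1; 31 -32 0 0 0 0 1; 41 -36 0 0 0 0 1; 52 -39 0 0 0 0 1; 63 -39 0 0 0 0 1; 75 -38 0 0 0 0 1; 85 -34 0 0 0 0 1; 95 -29 0 0 0 0 1; 104 -22 0 0 0 0 1; 104 -22 0 0 0 0 1"

```text
time_s: 7.45
eef_pos: [0.4956, 0.1316, 0.2225]
eef_rot: [0.002, 0.13, 0.991, 0.001]
wrist_force: [3.9, 5.4, 4.9]
opening: 0.285
grasp_force: 59.4
```

>>> carry_out --deltas "8 8 0 0 0 0 1; 14 18 0 0 0 0 1; 18 29 0 0 0 0 1; 20 35 0 0 0 0 1; 21 40 0 0 0 0 1; 21 45 0 0 0 0 1; 21 48 0 0 0 0 1; 21 48 0 0 0 0 1"

```text
time_s: 8.45
eef_pos: [0.4871, 0.1818, 0.2225]
eef_rot: [0.001, 0.131, 0.991, -0.0]
wrist_force: [-0.5, -0.5, 9.0]
opening: 0.291
grasp_force: 59.9
```

>>> carry_out --deltas "0 1 0 0 0 0 1; 0 2 0 0 0 0 1; 0 3 0 0 0 0 1; 0 3 0 0 0 0 1"

```text
time_s: 8.95
eef_pos: [0.4878, 0.1844, 0.2225]
eef_rot: [0.001, 0.131, 0.991, -0.001]
wrist_force: [-1.0, -1.3, 9.0]
opening: 0.286
grasp_force: 59.9
```

>>> carry_out --deltas "0 2 0 0 0 0 1; 0 4 0 0 0 0 1; -1 5 0 0 0 0 1; -1 5 0 0 0 0 1"

```text
time_s: 9.45
eef_pos: [0.4895, 0.1892, 0.2225]
eef_rot: [0.0, 0.131, 0.991, -0.0]
wrist_force: [-3.9, 0.5, 10.5]
opening: 0.289
grasp_force: 60.1
```

>>> carry_out --deltas "0 2 0 0 0 0 1; -1 4 0 0 0 0 1; -1 5 0 0 0 0 1; -1 5 0 0 0 0 1"

```text
time_s: 9.95
eef_pos: [0.4897, 0.1898, 0.2224]
eef_rot: [-0.002, 0.131, 0.991, -0.005]
wrist_force: [-14.2, -18.2, 19.2]
opening: 0.288
grasp_force: 61.5
```

>>> carry_out --deltas "0 -2 0 0 0 0 1; 1 -3 0 0 0 0 1; 1 -3 0 0 0 0 1; 1 -3 0 0 0 0 0.5; 1 -3 0 0 0 0 0; 1 -3 0 0 0 0 0; 1 -3 0 0 0 0 0; 1 -3 0 0 0 0 0; 1 -3 0 0 0 0 0"

```text
time_s: 11.08
eef_pos: [0.4903, 0.1917, 0.2212]
eef_rot: [-0.0, 0.13, 0.991, -0.0]
wrist_force: [-0.2, -0.3, -0.4]
opening: 1.002
grasp_force: 0.0
```

>>> carry_out --deltas "0 0 -20 0 0 0 0; 0 0 -50 0 0 0 0; 0 0 -90 0 0 0 0; 0 0 -120 0 0 0 0; 30 60 -130 0 0 0 0; 60 120 -130 0 0 0 0; 80 170 -130 0 0 0 0; 80 170 -130 0 0 0 0; 80 170 -130 0 0 0 0"

```text
time_s: 12.2
eef_pos: [0.4568, 0.3765, 0.3509]
eef_rot: [-0.0, 0.13, 0.992, -0.0]
wrist_force: [-0.4, -0.3, 0.4]
opening: 0.998
grasp_force: 0.0
```

```bash
python3 - <<'E'
from h import *
t=vision.camera("top");s=vision.camera("side");o=sensors.get_obs();print(o["time_s"],o["eef_pos"],o["wrist_force"])
b,sb=brown(s,(225,125,255,170));print(b,onz("side",b,.2315))
try: print(onz("top",brown(t,(140,210,195,255))[0],.235))
except Exception as e: print(e)
cv2.imwrite("pics/b.png",np.hstack([cv2.resize(t[130:280,100:250],(400,400)),cv2.resize(s[110:260,195:345],(400,400))]))
E
```

```text
12.3 [0.45741648 0.37546007 0.35126642] [0.32557088 0.55488666 0.64082247]
[241.24583333 142.925     ] [0.48869789 0.19222564 0.2315    ]
[0.48978695 0.19161317 0.235     ]
```

View pics/b.png

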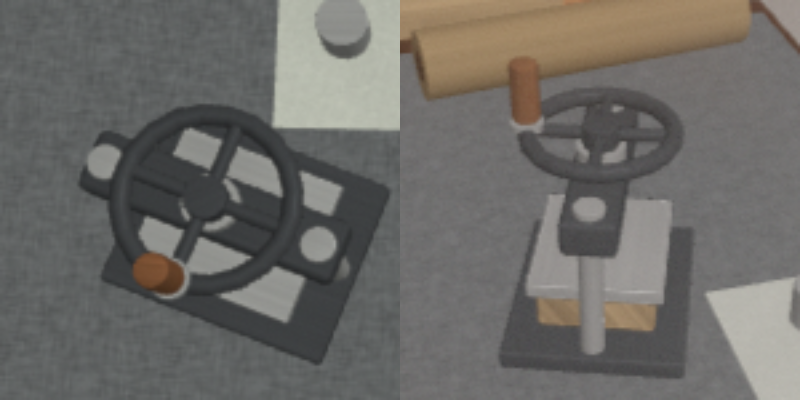

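The handle now stands at the press's front, near (155,272) in the top crop. The plate has come down onto the mould block, and the gripper is clear of everything.

```bash
python3 -c "from bench import ctrl; print(ctrl.hand_in())"
```

```text
the job is handed in; nothing more can be done
None
```

I wound the press wheel a little over a full turn clockwise to its firm stop, released the handle with the press fully shut, never went near the winder, and handed the job in at about 12.3 s.

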